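# Peel the top sheet-metal cover off the oily stack and hold it under the welding torch

### The arm

A 6-joint arm with a two-finger parallel gripper is mounted at the origin on the work surface. World frame = base frame: x ahead of the robot, y to its left, z up, the work surface at z = 0. Lengths are in m, angles in rad, forces in N, time in s.
With the tool pointing down it reaches from about 0.3 to 0.775 m from the base axis. Payload 14.6 kg.
Tool frame: the origin (TCP) lies midway between the tips of the shut fingers; the grasp point (between the pads) lies 19 mm behind it (grasp_offset is the distance from the TCP to the grasp point, in m); z points along the fingers, y is the line along which they close (so a half turn about z gives the same grasp; the last joint's range is limited). The gripper opens to 94 mm and grips with 3 to 60 N. Pads are 16 mm wide; open, the fingers measure 119 mm over their backs; the gripper's body (75 mm by 177 mm) begins 78 mm behind the grasp point.
Start: joints at [1.222, 0.3, 1.521, -0, 1.321, -0.067], TCP at [0.153, 0.528, 0.205] pointing down, gripper open.
Joint ranges: [-3.03, 3.03], [-0.79, 2.21], [0.23, 2.52], [-1.04, 4.18], [0, 3.07], [-2.55, 2.55]. Speed limits (rad/s): [2.22, 2.22, 2.57, 3.14, 3.14, 3.14].

### API

Orientations are given as [roll, pitch, yaw] about the fixed x, y, z axes, in that order (R = Rz(yaw) Ry(pitch) Rx(roll)).
In Python, from station import * gives the robot as it stands. The module is installed in compiled form; this text tells all that it offers.
- The arm moves only by the tool send_rows, never from a script. Its argument "rows" is a list of rows, each an object of numbers: "dx", "dy", "dz": the shift along the tool's x, y, z in mm; "roll": the turn about the tool's z in degrees; "jaw": the closure, from -1 (fully open) to 1 (shut). In form: [{"dx": .., "dy": .., "dz": .., "roll": .., "jaw": ..}, ...]. A call has 1 to 12 rows; each row shifts and turns the commanded pose from where the row before left it, along the tool's axes as they then stand; what a row does not reach is not made up. A row lasts 1/12 s, in which the tool goes at most 41.7 mm and 7.16 degrees, less where a joint would pass 70% of its speed; a pose out of reach is approached as far as the arm can. A call is refused whole if a number of a shift passes 41.7 or a number of a turn 7.16, either way. A call with a gripper value outside its range is refused whole. The fingers move at their own pace and stop on an object; "force" is the grip in N (left out, the last holds). Time passes only in rows, so rows that do not move let the fingers close. It gives the time, the measured TCP pose, the force, the opening and the grip force at its end, in the units of the state.
- get_obs(): the state, without advancing time (a new reading comes with each control period).
- camera(name): name is "side" or "top" or "wrist"; returns a dict with "frame" (420x560x3 uint8, red, green, blue), "z_map" (420x560 float32, m along the optical axis (not along the pixel's ray), 0 where there is no reading), "camera_matrix" (3x3 intrinsics, pixels), "rvec" (rotation vector, rad) and "tvec" (3), from world to camera coordinates, as OpenCV has them. Camera axes: x right, y down, z forward; pixel columns grow to the right and rows downward; lengths in m; the calibration is good to about 2 mm. A picture is of the moment at which its call begins.
- hand_in(): hands the job in; it is judged then, once.
The state is a dict: "time_s": time; "qpos": joint angles; "joint_vel": joint speeds; "tau": joint torques, N m; "ee_pos": TCP position; "eef_rot": TCP orientation; "force": force on the tool from outside, world axes, zero at the start; "moment": the same for the moment, N m; "grip_width": finger opening in m; "grip_force": force on a finger pad.
Only numpy, scipy, OpenCV 4.12 (cv2) and the standard library are available. Lean on these libraries where they do the work, as an engineer would, in place of code of your own. Each camera call takes 0.05 s, during which the arm holds its last target. There are 200 camera calls.

### The job

The oily pressed sheet-metal covers nested in the stack cling to one another: take the top one off the stack by first lifting one of its corners about 40 mm, tilting it while the diagonally opposite corner still rests on the cover below, and then lift it away on its own, leaving the second cover where it is on the stack. Carry it, open side up, to the fixed welding torch and finish while holding it there, level and still in the gripper alone, with the joint of one rim corner straight below the tip of the welding wire, about 10 mm under it. Do not touch the torch or shift the other things on the bench.

Things in the scene. Friction and masses are not known exactly. Their poses are not given: they have to be found in the camera images.
- cover_center (a point): Centre (half-way up) of the top cover: an open pan of bare sheet metal, 180 mm long (own x), 130 wide (own y), 40 high (own z, open side up), about 0.25 kg. Its rim is a stiff box section, 10 mm wide, 16.5 mm deep, upright inside and out: pinch it from above, one finger in the pan, one outside. Below the rim the pan steps in and tapers; inner floor 38 mm below the rim top.
- cover_corner0 (a point): Rim corner joint 0 of the top cover: on the rim's top face where the centre lines of two rim sides cross, at cover x = -85 mm, y = -60 mm, 20 mm above its centre; the outer corner is 5 mm further out each way. A short dark diagonal line (open mitre joint) marks it. Diagonal pairs: 0 and 2, 1 and 3. Axes as the cover's.
- cover_corner1 (a point): Rim corner joint 1 of the top cover: on the rim's top face where the centre lines of two rim sides cross, at cover x = +85 mm, y = -60 mm, 20 mm above its centre; the outer corner is 5 mm further out each way. A short dark diagonal line (open mitre joint) marks it. Diagonal pairs: 0 and 2, 1 and 3. Axes as the cover's.
- cover_corner2 (a point): Rim corner joint 2 of the top cover: on the rim's top face where the centre lines of two rim sides cross, at cover x = +85 mm, y = +60 mm, 20 mm above its centre; the outer corner is 5 mm further out each way. A short dark diagonal line (open mitre joint) marks it. Diagonal pairs: 0 and 2, 1 and 3. Axes as the cover's.
- cover_corner3 (a point): Rim corner joint 3 of the top cover: on the rim's top face where the centre lines of two rim sides cross, at cover x = -85 mm, y = +60 mm, 20 mm above its centre; the outer corner is 5 mm further out each way. A short dark diagonal line (open mitre joint) marks it. Diagonal pairs: 0 and 2, 1 and 3. Axes as the cover's.
- second_center (a point): Centre of the second cover, alike, nested under the top one 18 mm lower (play 2.5 mm); rim stands over rim with a 1.5 mm seam, so fingers more than 17 mm below the top rim's top would grip it too. Loose; it must stay. Springy walls and oil make the top cover cling to it near all four corners; each lets go in the first 3 to 10 mm of rise. Raising one corner takes 5 to 8 N, a flat pull 10 to 14 N.
- stack: The rest of the stack: three such covers nested on a dark steel base plate 230 x 180 x 4 mm with four angle-iron corners reaching 40 mm above the bench. Fixed. Origin on the bench under the stack's centre, x along the covers' length, z up. At the start the rim tops are 80 mm (stack), 98 mm (second cover) and 116 mm (top cover) above the bench.
- torch_wire (a point): Tip of the thin welding wire, 188 mm above the bench, pointing down from the fixed torch's copper nozzle (23 mm thick, mouth 12 mm above the tip). Torch axes: z up; its 40 mm square post is centred 190 mm away along +x, base plate (20 mm high) from 110 mm; neck and black torch body reach from the post over the tip, up to 346 mm above the bench. The space on the -x side is free.
- pendant: Grey control box with push buttons, 120 x 160 x 100 mm high, 1.2 kg, loose; bystander. Origin under its centre.
- spray: Grey spray can, 54 mm diameter, 170 mm high, loose; bystander. Origin under its centre.
- hammer: Hammer with wooden handle lying on the bench, loose; bystander.
- frame: Flat steel frame plate with a rectangular window, 160 x 120 x 6 mm, loose; bystander. Origin under its centre.
Mind the look-alikes: they are no part of the job. What is shaped like the part that bears cover_center but green is not meant.

How it is judged:
By the outcome, as a careful person would: the job done as asked, in the order asked, and still so for the second after the job is handed in, while the arm keeps its last pose, push and grip.
It also fails if it takes over 54 s, if anything falls off the work surface, if the arm or the gripper's body presses on something with over 40 N, if the wrist force passes 120 N, or if a joint passes its speed limit or range.

## Working session

There is one attempt and no reset: what is moved stays moved. The work goes in short steps, Python scripts to look and compute and a tool call to move; the robot and the scene stay as the last step left them, time stands still between calls to the robot, and variables do not carry over. Pictures are saved under pics/ and viewed, at most 10 in all, crops included, and the job is handed in when it is done.

Besides the shell and the picture viewer there is one more tool, called after "Request:" as name(argument=value, ...), one argument or row to a line, values as JSON. send_rows: Moves the arm, as the interface text tells. Its arguments: {"type":"object","properties":{"rows":{"type":"array"},"force":{"type":"number"}},"required":["rows"]}

```bash
mkdir -p pics
cat > h.py <<'E'
from station import *
import numpy as np, cv2
def cam(n):
    c=camera(n); R=cv2.Rodrigues(np.array(c['rvec'],float))[0]; t=np.array(c['tvec'],float).ravel()
    z=c['z_map']; K=np.array(c['camera_matrix']); v,u=np.mgrid[:z.shape[0],:z.shape[1]]
    P=np.stack([(u-K[0,2])/K[0,0]*z,(v-K[1,2])/K[1,1]*z,z],-1)
    W=(P-t)@R; W[z==0]=np.nan
    return c['frame'],W,(K,R,t)
def proj(k,p):
    K,R,t=k; q=K@(R@np.array(p)+t); return q[:2]/q[2]
def save(n,f): cv2.imwrite('pics/'+n,f[:,:,::-1])
E
python3 - <<'E'
from h import *
a,W,_=cam('top'); b,W2,_=cam('side')
save('top.png',a); save('side.png',b); np.savez('/tmp/t.npz',a=a,W=W,b=b,W2=W2)
print(get_obs())
E
```

```text
{'time_s': 0.1, 'qpos': array([ 1.22240207e+00,  3.00415555e-01,  1.52150630e+00,  2.32765394e-05,
        1.32068921e+00, -6.65443277e-02]), 'joint_vel': array([-0.00048478, -0.00071943, -0.00181147, -0.00050991, -0.00108064,
        0.0009073 ]), 'tau': array([ 2.26050843e-04, -5.32631850e+01, -3.53291309e+01,  7.08915596e-02,
        2.34729314e-02, -6.94954247e-05]), 'ee_pos': array([0.15286287, 0.5280935 , 0.20494843]), 'eef_rot': array([-3.14057799e+00, -9.02163763e-05,  2.85973691e+00]), 'force': array([-0.01161075,  0.34059842, -0.06850272]), 'moment': array([0.03434976, 0.06526498, 0.05710398]), 'grip_force': 0.0, 'grip_width': 0.09381606969133728}
```

View pics/top.png

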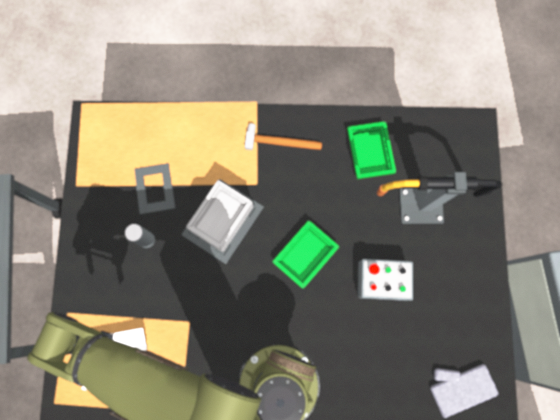

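View pics/side.png

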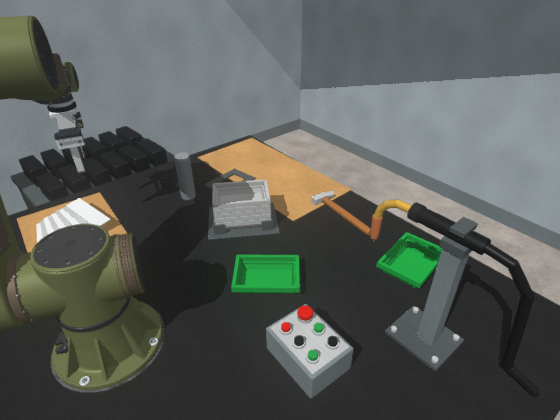

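Candidates in the top view are the bare-metal stack (223,217), a green pan (306,253) and a green pan (372,150). The job calls for the bare-metal one. The torch nozzle is near (381,190), with the post at (460,182). In the side view the stack is at (241,205) and the nozzle tip at (374,236).

Run:
```python
from h import *
d=np.load('/tmp/t.npz'); a,W,b,W2=d['a'],d['W'],d['b'],d['W2']
for nm,w,roi in(('top',W,(slice(165,270),slice(170,275))),('side',W2,(slice(165,245),slice(195,290)))):
    q=w[roi].reshape(-1,3); m=(q[:,2]>.108)&(q[:,2]<.124); q=q[m]
    r=cv2.minAreaRect(q[:,:2].astype(np.float32)*1000)
    print(nm,m.sum(),r,np.median(q[:,2])); print(cv2.boxPoints(r).round(0).tolist())
    h=np.histogram(w[roi].reshape(-1,3)[:,2],bins=np.arange(0,.14,.01))[0];print(h)
q=W2[190:260,360:395].reshape(-1,3); q=q[(q[:,2]>.15)&(q[:,2]<.23)]
for z in np.arange(.17,.23,.01):
    s=q[(q[:,2]>=z)&(q[:,2]<z+.01)]; print('nozzle',z,len(s),np.median(s,0) if len(s) else '')
q=W[170:200,370:500].reshape(-1,3); q=q[q[:,2]>.24]
for x0 in np.arange(q[:,0].min(),q[:,0].max(),.02):
    s=q[(q[:,0]>=x0)&(q[:,0]<x0+.02)]; 
    if len(s): print('t',s.mean(0).round(3),len(s))
for y0 in np.arange(q[:,1].min(),q[:,1].max(),.03):
    s=q[(q[:,1]>=y0)&(q[:,1]<y0+.03)]; 
    if len(s): print('ty',s.mean(0).round(3),len(s),s[:,2].max().round(3))
p=cv2.resize(a[165:275,165:275],None,fx=5,fy=5,interpolation=cv2.INTER_CUBIC)
s=cv2.resize(b[170:250,200:290],None,fx=5,fy=5,interpolation=cv2.INTER_CUBIC)
save('crop.png',p)
```

```text
top 636 ((523.4411010742188, 196.02114868164062), (132.44546508789062, 180.5226287841797), 58.51420211791992) 0.11578696617078421
[[412.0, 187.0], [566.0, 92.0], [635.0, 205.0], [481.0, 300.0]]
[4465  142   20   66   58   29   61  898  553  193  169  542   66    0]
side 526 ((522.454345703125, 197.02157592773438), (139.17977905273438, 180.09715270996094), 58.23041534423828) 0.11448752916526558
[[409.0, 185.0], [562.0, 90.0], [636.0, 209.0], [483.0, 304.0]]
[2581   99   92  163  161  140  145  486  306  346  302  451    0    0]
nozzle 0.17 0 
nozzle 0.18000000000000002 0 
nozzle 0.19000000000000003 2 [ 0.58271037 -0.28977059  0.19144109]
nozzle 0.20000000000000004 20 [ 0.5757998  -0.29340598  0.20535548]
nozzle 0.21000000000000005 30 [ 0.57508173 -0.29515133  0.21580945]
nozzle 0.22000000000000006 31 [ 0.57573409 -0.29492145  0.22496284]
t [ 0.573 -0.428  0.318] 649
t [ 0.589 -0.452  0.329] 665
t [ 0.605 -0.469  0.334] 86
ty [ 0.592 -0.606  0.288] 27 0.318
ty [ 0.588 -0.575  0.324] 68 0.332
ty [ 0.587 -0.547  0.329] 68 0.336
ty [ 0.584 -0.516  0.333] 137 0.344
ty [ 0.58  -0.485  0.331] 234 0.355
ty [ 0.581 -0.46   0.321] 249 0.351
ty [ 0.583 -0.427  0.334] 145 0.347
ty [ 0.582 -0.396  0.335] 140 0.345
ty [ 0.582 -0.37   0.33 ] 117 0.344
ty [ 0.582 -0.336  0.324] 73 0.332
ty [ 0.58  -0.305  0.303] 92 0.323
ty [ 0.579 -0.287  0.269] 50 0.297
```

View pics/crop.png

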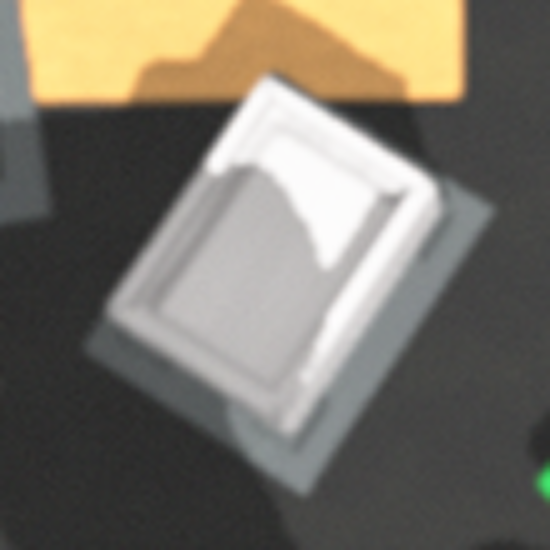

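The crop shows the bare-metal top cover. Its outer corners are near crop (270,75), (440,195), (290,430) and (110,310), and the fit gives 180.5 x 132 mm with the rim at 116 mm, which matches the description. I'll grip the lower-right long side near its corner B, world (0.566, 0.092).

Request:
send_rows(
  rows=[
    {"roll": 5.1,"dz": -5,"jaw": -1},
    {"roll": 5.1,"dz": -5},
    {"roll": 5.1,"dz": -5},
    {"dx": -15,"dy": -4},
    {"dx": -30,"dy": -8},
    {"dx": -38,"dy": -10},
    {"dx": -38,"dy": -10},
    {"dx": -38,"dy": -10},
    {"dx": -38,"dy": -10},
    {"dx": -38,"dy": -10},
    {"dx": -38,"dy": -10},
    {"dx": -38,"dy": -10},
  ],
)

```text
invalid input at $.rows[0]: expected keys dx, dy, dz, roll, jaw
```

Request:
send_rows(
  rows=[
    {"dx": -38,"dy": -10},
    {"dx": -38,"dy": -10},
    {"dx": -38,"dy": -10},
    {"dx": -38,"dy": -10},
    {"dx": -30,"dy": -9},
    {"dx": -15,"dy": -4},
    {},
    {},
  ],
)

```text
invalid input at $.rows[0]: expected keys dx, dy, dz, roll, jaw
```

Run:
```python
from h import *
o=get_obs(); print(o['time_s'],o['ee_pos'],o['eef_rot'],o['force'],o['grip_width'])
a,W,k=cam('wrist')
q=W.reshape(-1,3); q=q[(q[:,2]>.108)&(q[:,2]<.124)]
r=cv2.minAreaRect(q[:,:2].astype(np.float32)*1000); print(len(q),r,cv2.boxPoints(r).round(0).tolist(),np.median(q[:,2]))
save('w1.png',a)
t,W2,_=cam('top'); 
d=np.load('/tmp/t.npz');W=d['W']
# height map free-space
for x in np.arange(.36,.76,.04):
    print(round(x,2),[int(1000*np.nanmax(np.r_[0,W[(abs(W[:,:,0]-x)<.02)&(abs(W[:,:,1]-y)<.02)][:,2]])) for y in np.arange(.12,-.4,-.04)])
```

```text
0.1 [0.15286287 0.5280935  0.20494843] [-3.14057799e+00 -9.02163763e-05  2.85973691e+00] [-0.01161075  0.34059842 -0.06850272] 0.09381606969133728
0 ((0.0, 0.0), (0.0, 0.0), 0.0) [[0.0, 0.0], [0.0, 0.0], [0.0, 0.0], [0.0, 0.0]] nan
0.36 [13, 12, 11, 51, 44, 40, 47, 11, 8, 77, 107, 107, 98]
0.4 [9, 10, 44, 48, 24, 10, 47, 47, 10, 74, 96, 82, 83]
0.44 [11, 11, 9, 47, 50, 12, 13, 46, 48, 9, 11, 9, 8]
0.48 [119, 12, 9, 10, 43, 46, 47, 48, 13, 10, 11, 11, 10]
0.52 [123, 14, 11, 9, 10, 53, 41, 10, 11, 9, 10, 9, 14]
0.56 [122, 121, 10, 11, 9, 10, 9, 9, 11, 10, 302, 330, 340]
0.6 [122, 14, 10, 8, 10, 11, 10, 9, 10, 10, 304, 332, 344]
0.64 [11, 10, 8, 10, 8, 9, 9, 12, 8, 15, 10, 9, 10]
0.68 [12, 12, 8, 11, 9, 9, 9, 8, 9, 47, 51, 48, 47]
0.72 [10, 12, 11, 10, 9, 11, 12, 7, 9, 48, 24, 14, 46]
  return _methods._mean(a, axis=axis, dtype=dtype,
  ret = ret.dtype.type(ret / rcount)
```

View pics/w1.png

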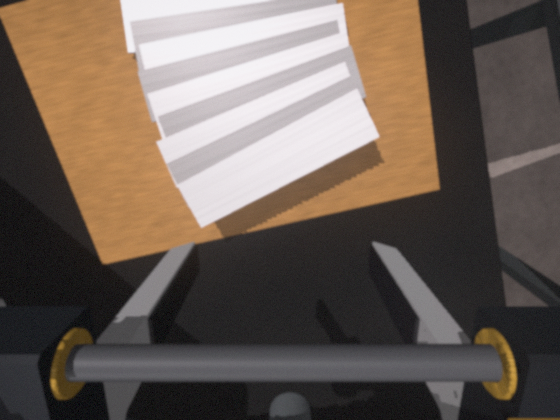

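The wrist view shows only the welding-rod sheets and open fingers. The calls were refused because every row needs all its keys.

Request:
send_rows(
  rows=[
    {"dx": 0,"dy": 0,"dz": -5,"roll": 5.1,"jaw": -1},
    {"dx": 0,"dy": 0,"dz": -5,"roll": 5.1,"jaw": -1},
    {"dx": 0,"dy": 0,"dz": -5,"roll": 5.1,"jaw": -1},
    {"dx": -15,"dy": -4,"dz": 0,"roll": 0,"jaw": -1},
    {"dx": -30,"dy": -8,"dz": 0,"roll": 0,"jaw": -1},
    {"dx": -38,"dy": -10,"dz": 0,"roll": 0,"jaw": -1},
    {"dx": -38,"dy": -10,"dz": 0,"roll": 0,"jaw": -1},
    {"dx": -38,"dy": -10,"dz": 0,"roll": 0,"jaw": -1},
    {"dx": -38,"dy": -10,"dz": 0,"roll": 0,"jaw": -1},
    {"dx": -38,"dy": -10,"dz": 0,"roll": 0,"jaw": -1},
    {"dx": -38,"dy": -10,"dz": 0,"roll": 0,"jaw": -1},
    {"dx": -38,"dy": -10,"dz": 0,"roll": 0,"jaw": -1},
  ],
)

```text
time_s: 1.2
ee_pos: [0.3764, 0.2944, 0.2205]
eef_rot: [3.141, 0.0, 2.593]
force: [0.3, 0.9, -0.1]
grip_width: 0.0941
grip_force: 0.0
```

Request:
send_rows(
  rows=[
    {"dx": -38,"dy": -10,"dz": 0,"roll": 0,"jaw": -1},
    {"dx": -38,"dy": -10,"dz": 0,"roll": 0,"jaw": -1},
    {"dx": -38,"dy": -10,"dz": 0,"roll": 0,"jaw": -1},
    {"dx": -38,"dy": -10,"dz": 0,"roll": 0,"jaw": -1},
    {"dx": -30,"dy": -9,"dz": 0,"roll": 0,"jaw": -1},
    {"dx": -15,"dy": -4,"dz": 0,"roll": 0,"jaw": -1},
    {"dx": 0,"dy": 0,"dz": 0,"roll": 0,"jaw": -1},
    {"dx": 0,"dy": 0,"dz": 0,"roll": 0,"jaw": -1},
  ],
)

```text
time_s: 1.87
ee_pos: [0.5158, 0.1478, 0.22]
eef_rot: [-3.141, -0.001, 2.591]
force: [0.5, 1.3, -0.1]
grip_width: 0.094
grip_force: 0.0
```

```bash
python3 - <<'E' 2>/dev/null
from h import *
o=get_obs(); print(o['time_s'],o['ee_pos'],o['eef_rot'],o['force'],o['grip_width'])
a,W,k=cam('wrist')
q=W.reshape(-1,3); q=q[(q[:,2]>.108)&(q[:,2]<.124)]
r=cv2.minAreaRect(q[:,:2].astype(np.float32)*1000); print(len(q),r,cv2.boxPoints(r).round(0).tolist(),np.median(q[:,2]))
print('tcp px',proj(k,o['ee_pos'])); np.savez('/tmp/w1.npz',a=a,W=W)
save('w2.png',a)
W=np.load('/tmp/t.npz')['W']
for p in((143,285),(133,250),(150,320),(217,320),(200,280)): print(p,W[p].round(3))
E
```

```text
1.8667 [0.51584942 0.14781561 0.22004988] [-3.14116012e+00 -6.90410361e-04  2.59136880e+00] [ 0.45462271  1.34961369 -0.10321348] 0.0940109446868268
8818 ((525.9328002929688, 198.5433349609375), (130.5922088623047, 180.87684631347656), 58.40779495239258) [[415.0, 190.0], [569.0, 96.0], [637.0, 207.0], [483.0, 302.0]] 0.11457422510932735
tcp px [283.28674026 258.17806035]
(143, 285) [ 0.792 -0.009  0.029]
(133, 250) [0.827 0.111 0.025]
(150, 320) [ 0.779 -0.132  0.   ]
(217, 320) [ 0.543 -0.132  0.001]
(200, 280) [ 0.599  0.004 -0.001]
```

View pics/w2.png

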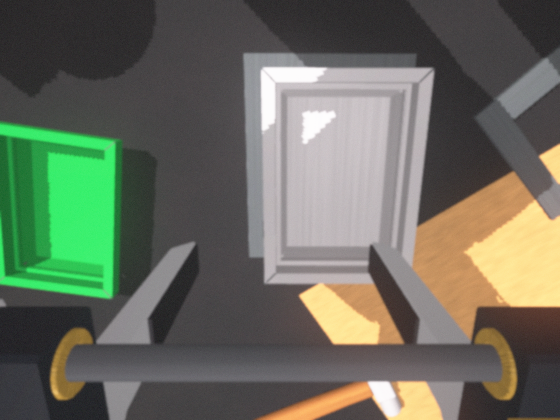

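The wrist view shows the bare cover rim from (264,70) to (432,70) and down to (267,283) and (410,283). The fit is 180.9 x 130.6 mm, centred near (0.525, 0.198). Next I move over the grip point near corner B and go down.

Request:
send_rows(
  rows=[
    {"dx": -14,"dy": -4.3,"dz": 0,"roll": 0,"jaw": -1},
    {"dx": -14,"dy": -4.3,"dz": 0,"roll": 0,"jaw": -1},
    {"dx": -14,"dy": -4.2,"dz": 5,"roll": 0,"jaw": -1},
    {"dx": 0,"dy": 0,"dz": 20,"roll": 0,"jaw": -1},
    {"dx": 0,"dy": 0,"dz": 25,"roll": 0,"jaw": -1},
    {"dx": 0,"dy": 0,"dz": 20,"roll": 0,"jaw": -0.6},
    {"dx": 0,"dy": 0,"dz": 10,"roll": 0,"jaw": -0.6},
    {"dx": 0,"dy": 0,"dz": 0,"roll": 0,"jaw": -0.6},
    {"dx": 0,"dy": 0,"dz": 0,"roll": 0,"jaw": -0.6},
  ],
  force=10,
)

```text
time_s: 2.67
ee_pos: [0.5455, 0.115, 0.1408]
eef_rot: [-3.142, -0.0, 2.593]
force: [0.6, 0.3, 0.0]
grip_width: 0.0758
grip_force: 0.0
```

```bash
python3 - <<'E' 2>/dev/null
from h import *
o=get_obs(); p=o['ee_pos']; print(o['time_s'],p,o['eef_rot'],o['force'],o['grip_width'])
t=np.radians(58.4); n=np.array([np.cos(t),np.sin(t)]); e=np.array([n[1],-n[0]]); d=p[:2]-[.525,.1975]
print('cover xy',d@e,d@n)
E
```

```text
2.6667 [0.54545151 0.11504444 0.14076099] [-3.14152345e+00 -5.14426369e-05  2.59269376e+00] [0.64050458 0.3088195  0.01925899] 0.07577416162593094
cover xy 0.06062465433322286 -0.05951332074181698
```

Request:
send_rows(
  rows=[
    {"dx": 0,"dy": 0,"dz": 15,"roll": 0,"jaw": -0.6},
    {"dx": 0,"dy": 0,"dz": 15,"roll": 0,"jaw": -0.6},
    {"dx": 0,"dy": 0,"dz": 8.5,"roll": 0,"jaw": -0.6},
    {"dx": 0,"dy": 0,"dz": 0,"roll": 0,"jaw": -0.6},
    {"dx": 0,"dy": 0,"dz": 0,"roll": 0,"jaw": -0.2},
    {"dx": 0,"dy": 0,"dz": 0,"roll": 0,"jaw": 0.2},
    {"dx": 0,"dy": 0,"dz": 0,"roll": 0,"jaw": 0.5},
    {"dx": 0,"dy": 0,"dz": 0,"roll": 0,"jaw": 1},
    {"dx": 0,"dy": 0,"dz": 0,"roll": 0,"jaw": 1},
    {"dx": 0,"dy": 0,"dz": 0,"roll": 0,"jaw": 1},
    {"dx": 0,"dy": 0,"dz": 0,"roll": 0,"jaw": 1},
    {"dx": 0,"dy": 0,"dz": 0,"roll": 0,"jaw": 1},
  ],
  force=10,
)

```text
time_s: 3.67
ee_pos: [0.5451, 0.1153, 0.102]
eef_rot: [3.142, 0.0, 2.593]
force: [0.6, -1.0, 0.9]
grip_width: 0.0252
grip_force: 0.0
```

Request:
send_rows(
  rows=[
    {"dx": 0,"dy": 0,"dz": 0,"roll": 0,"jaw": 1},
    {"dx": 0,"dy": 0,"dz": 0,"roll": 0,"jaw": 1},
    {"dx": 0,"dy": 0,"dz": 0,"roll": 0,"jaw": 1},
    {"dx": 0,"dy": 0,"dz": 0,"roll": 0,"jaw": 1},
    {"dx": 0,"dy": 0,"dz": 0,"roll": 0,"jaw": 1},
  ],
  force=10,
)

```text
time_s: 4.08
ee_pos: [0.5451, 0.1154, 0.1019]
eef_rot: [3.141, 0.0, 2.593]
force: [0.4, 0.8, -0.6]
grip_width: 0.01
grip_force: 10.0
```

Request:
send_rows(
  rows=[
    {"dx": 0,"dy": 0,"dz": 0,"roll": 0,"jaw": 1},
    {"dx": 0,"dy": 0,"dz": 0,"roll": 0,"jaw": 1},
    {"dx": 0,"dy": 0,"dz": 0,"roll": 0,"jaw": 1},
  ],
  force=30,
)

```text
time_s: 4.33
ee_pos: [0.5451, 0.1154, 0.102]
eef_rot: [3.141, 0.0, 2.593]
force: [0.8, 2.5, -0.3]
grip_width: 0.0095
grip_force: 30.0
```

Request:
send_rows(
  rows=[
    {"dx": 0.2,"dy": 0,"dz": -1.5,"roll": 0,"jaw": 1},
    {"dx": 0.2,"dy": 0,"dz": -1.5,"roll": 0,"jaw": 1},
    {"dx": 0.2,"dy": 0,"dz": -1.5,"roll": 0,"jaw": 1},
    {"dx": 0.2,"dy": 0,"dz": -1.5,"roll": 0,"jaw": 1},
    {"dx": 0.2,"dy": 0,"dz": -1.5,"roll": 0,"jaw": 1},
    {"dx": 0.2,"dy": 0,"dz": -1.5,"roll": 0,"jaw": 1},
    {"dx": 0.2,"dy": 0,"dz": -1.5,"roll": 0,"jaw": 1},
    {"dx": 0.2,"dy": 0,"dz": -1.5,"roll": 0,"jaw": 1},
  ],
  force=30,
)

```text
time_s: 5.0
ee_pos: [0.5436, 0.1162, 0.1143]
eef_rot: [-3.142, -0.0, 2.593]
force: [-2.8, 4.0, -5.1]
grip_width: 0.0098
grip_force: 30.0
```

```bash
cat >> h.py <<'E'
def corners(view='side'):
    a,W,k=cam(view); return a,W,k
def rimcheck(W):
    t=np.radians(58.4); n=np.array([np.cos(t),np.sin(t)]); e=np.array([n[1],-n[0]])
    d=W[...,:2]-np.array([.525,.1975]); X=d@e; Y=d@n
    for nm,x,y in(('A0',-.085,-.06),('B1',.085,-.06),('C2',.085,.06),('D3',-.085,.06),('AB',0,-.06),('BC',.085,0),('CD',0,.06),('DA',-.085,0)):
        z=W[...,2][(abs(X-x)<.008)&(abs(Y-y)<.008)]; z=z[z>.05]
        print(nm,len(z),np.percentile(z,[10,50,90]).round(4) if len(z) else '')
E
python3 - <<'E' 2>/dev/null
from h import *
a,W,k=cam('side'); rimcheck(W); save('s2.png',a)
t,W,k=cam('wrist'); rimcheck(W); t,W,k=cam('top'); rimcheck(W)
E
```

```text
A0 91 [0.0562 0.0883 0.1143]
B1 77 [0.0597 0.0914 0.1704]
C2 0 
D3 17 [0.1023 0.114  0.1153]
AB 97 [0.0591 0.0911 0.1215]
BC 0 
CD 32 [0.1017 0.1142 0.1221]
DA 17 [0.0968 0.1125 0.1162]
A0 0 
B1 405 [0.1281 0.129  0.1299]
C2 674 [0.1137 0.1285 0.1296]
D3 0 
AB 789 [0.1059 0.1219 0.123 ]
BC 722 [0.1118 0.1231 0.1292]
CD 1607 [0.105  0.1195 0.1223]
DA 0 
A0 8 [0.1076 0.1161 0.1188]
B1 29 [0.408  0.4142 0.4189]
C2 1 [0.1283 0.1283 0.1283]
D3 16 [0.1058 0.116  0.1209]
AB 27 [0.3881 0.4441 0.4489]
BC 0 
CD 21 [0.113  0.1206 0.1262]
DA 24 [0.0835 0.1129 0.1193]
```

Request:
send_rows(
  rows=[
    {"dx": 0.6,"dy": 0,"dz": -2,"roll": 0,"jaw": 1},
    {"dx": 0.6,"dy": 0,"dz": -2,"roll": 0,"jaw": 1},
    {"dx": 0.6,"dy": 0,"dz": -2,"roll": 0,"jaw": 1},
    {"dx": 0.5,"dy": 0,"dz": -2,"roll": 0,"jaw": 1},
    {"dx": 0.5,"dy": 0,"dz": -2,"roll": 0,"jaw": 1},
    {"dx": 0.5,"dy": 0,"dz": -2,"roll": 0,"jaw": 1},
    {"dx": 0.5,"dy": 0,"dz": -2,"roll": 0,"jaw": 1},
    {"dx": 0.5,"dy": 0,"dz": -2,"roll": 0,"jaw": 1},
    {"dx": 0.5,"dy": 0,"dz": -2,"roll": 0,"jaw": 1},
    {"dx": 0.5,"dy": 0,"dz": -2,"roll": 0,"jaw": 1},
    {"dx": 0.5,"dy": 0,"dz": -2,"roll": 0,"jaw": 1},
  ],
  force=30,
)

```text
time_s: 6.07
ee_pos: [0.5385, 0.1193, 0.136]
eef_rot: [-3.141, -0.0, 2.593]
force: [-0.4, 1.1, -5.5]
grip_width: 0.0098
grip_force: 30.0
```

Request:
send_rows(
  rows=[
    {"dx": 0,"dy": 0,"dz": 0,"roll": 0,"jaw": 1},
    {"dx": 0,"dy": 0,"dz": 0,"roll": 0,"jaw": 1},
    {"dx": 0,"dy": 0,"dz": 0,"roll": 0,"jaw": 1},
  ],
  force=30,
)

```text
time_s: 6.32
ee_pos: [0.5388, 0.1192, 0.136]
eef_rot: [3.141, -0.0, 2.593]
force: [1.1, 2.7, -2.8]
grip_width: 0.0096
grip_force: 30.0
```

```bash
python3 - <<'E' 2>/dev/null
from h import *
a,W,k=cam('side')
t,W,k=cam('wrist'); rimcheck(W); print('top');b,W,k=cam('top'); rimcheck(W)
s=cv2.resize(a[140:260,170:310],(560,480),interpolation=cv2.INTER_CUBIC)
save('s3.png',s)
E
```

```text
A0 96 [0.1001 0.117  0.1181]
B1 170 [0.1532 0.1541 0.1548]
C2 224 [0.1524 0.1534 0.1543]
D3 308 [0.0995 0.1066 0.117 ]
AB 710 [0.1192 0.1355 0.1373]
BC 84 [0.1529 0.1535 0.1546]
CD 1428 [0.1181 0.1324 0.1362]
DA 357 [0.0988 0.1002 0.1037]
top
A0 4 [0.1166 0.1193 0.1226]
B1 25 [0.4258 0.4332 0.4385]
C2 0 
D3 19 [0.1091 0.1147 0.1232]
AB 35 [0.4001 0.4218 0.463 ]
BC 0 
CD 20 [0.1185 0.1346 0.1434]
DA 22 [0.1044 0.1121 0.1167]
```

View pics/s3.png

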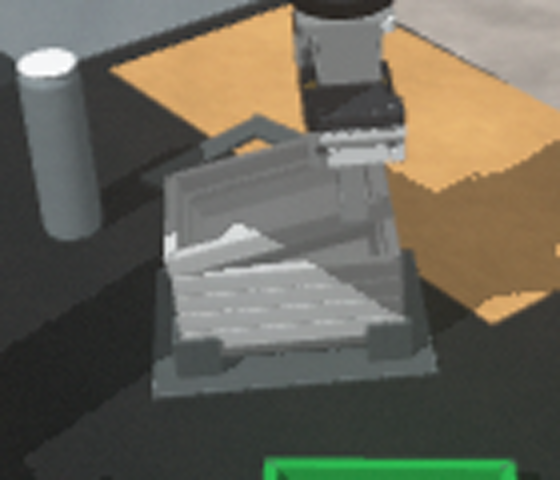

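The side crop shows the top cover tilted, its right end near (390,190) raised and its left end near (170,250) still nested. The lower covers are level. Corner B is up about 39 mm and D is resting. Now I grip firmly and lift it away.

Request:
send_rows(
  rows=[
    {"dx": 0,"dy": 0,"dz": 0,"roll": 0,"jaw": 1},
    {"dx": 0,"dy": 0,"dz": 0,"roll": 0,"jaw": 1},
    {"dx": 0,"dy": 0,"dz": -1,"roll": 0,"jaw": 1},
    {"dx": 0,"dy": 0,"dz": -2,"roll": 0,"jaw": 1},
    {"dx": 0.2,"dy": 0,"dz": -2,"roll": 0,"jaw": 1},
    {"dx": 0.2,"dy": 0,"dz": -2,"roll": 0,"jaw": 1},
    {"dx": 0.2,"dy": 0,"dz": -2,"roll": 0,"jaw": 1},
    {"dx": 0.2,"dy": 0,"dz": -2,"roll": 0,"jaw": 1},
    {"dx": 0.2,"dy": 0,"dz": -2,"roll": 0,"jaw": 1},
    {"dx": 0.2,"dy": 0,"dz": -2,"roll": 0,"jaw": 1},
  ],
  force=60,
)

```text
time_s: 7.3
ee_pos: [0.5378, 0.1196, 0.1514]
eef_rot: [3.141, 0.0, 2.593]
force: [0.5, 0.2, -2.8]
grip_width: 0.0096
grip_force: 60.0
```

Request:
send_rows(
  rows=[
    {"dx": 0,"dy": 0,"dz": -3,"roll": 0,"jaw": 1},
    {"dx": 0,"dy": 0,"dz": -3,"roll": 0,"jaw": 1},
    {"dx": 0,"dy": 0,"dz": -3,"roll": 0,"jaw": 1},
    {"dx": 0,"dy": 0,"dz": -3,"roll": 0,"jaw": 1},
    {"dx": 0,"dy": 0,"dz": -3,"roll": 0,"jaw": 1},
    {"dx": 0,"dy": 0,"dz": -3,"roll": 0,"jaw": 1},
    {"dx": 0,"dy": 0,"dz": 0,"roll": 0,"jaw": 1},
    {"dx": 0,"dy": 0,"dz": 0,"roll": 0,"jaw": 1},
  ],
  force=60,
)

```text
time_s: 7.97
ee_pos: [0.5378, 0.1198, 0.1691]
eef_rot: [3.141, 0.0, 2.593]
force: [-0.0, 0.3, -1.9]
grip_width: 0.0094
grip_force: 60.0
```

```bash
python3 - <<'E' 2>/dev/null
from h import *
a,W,k=cam('side'); rimcheck(W)
print('w');t,W,k=cam('wrist'); rimcheck(W); print('top');b,W,k=cam('top'); rimcheck(W)
s=cv2.resize(a[110:260,170:310],(560,600),interpolation=cv2.INTER_CUBIC)
save('s4.png',s)
E
```

```text
A0 103 [0.0566 0.0913 0.1492]
B1 72 [0.0603 0.0883 0.2903]
C2 2 [0.081  0.0887 0.0963]
D3 17 [0.137  0.1462 0.1505]
AB 105 [0.0595 0.0899 0.1683]
BC 14 [0.0839 0.0972 0.1604]
CD 32 [0.1468 0.1599 0.1698]
DA 21 [0.0809 0.1344 0.1489]
w
A0 163 [0.1329 0.1503 0.1515]
B1 123 [0.1863 0.1872 0.1881]
C2 148 [0.1853 0.1862 0.187 ]
D3 433 [0.132  0.1411 0.15  ]
AB 768 [0.1523 0.1686 0.1705]
BC 57 [0.186  0.1866 0.1874]
CD 1400 [0.1514 0.1658 0.1692]
DA 462 [0.1315 0.133  0.1356]
top
A0 6 [0.1467 0.1495 0.1529]
B1 25 [0.46   0.4646 0.4693]
C2 0 
D3 17 [0.1427 0.1476 0.151 ]
AB 37 [0.4401 0.4545 0.4897]
BC 0 
CD 22 [0.1585 0.1699 0.1742]
DA 26 [0.1321 0.1455 0.1505]
```

View pics/s4.png

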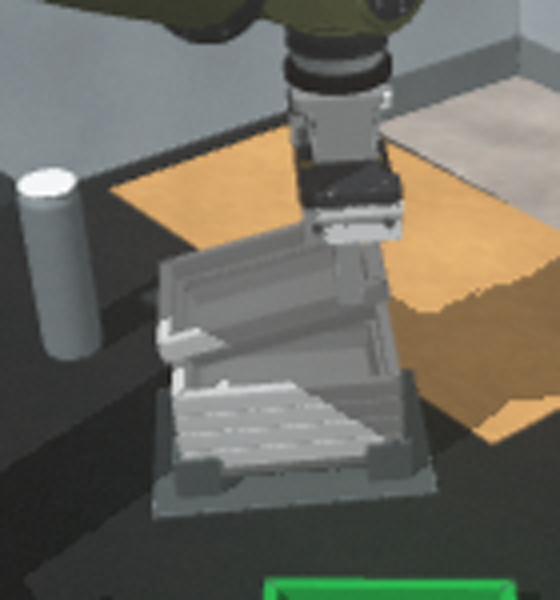

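The side crop shows the top cover hanging free, tilted, from (160,340) to (385,270). The second cover sits unmoved in the stack, its rim at (180,390). Next I lift further and carry it to free bench at about (0.67, -0.06), where I'll level it and regrip at mid-side.

Request:
send_rows(
  rows=[
    {"dx": 0,"dy": 0,"dz": -8,"roll": 0,"jaw": 1},
    {"dx": 0,"dy": 0,"dz": -12,"roll": 0,"jaw": 1},
    {"dx": 0,"dy": 0,"dz": -12,"roll": 0,"jaw": 1},
    {"dx": 0,"dy": 0,"dz": -8,"roll": 0,"jaw": 1},
    {"dx": -6,"dy": -5,"dz": 0,"roll": 0,"jaw": 1},
    {"dx": -12,"dy": -11,"dz": 0,"roll": 0,"jaw": 1},
    {"dx": -18,"dy": -16,"dz": 0,"roll": 0,"jaw": 1},
    {"dx": -22,"dy": -20,"dz": 0,"roll": 0,"jaw": 1},
    {"dx": -22,"dy": -20,"dz": 0,"roll": 0,"jaw": 1},
    {"dx": -22,"dy": -20,"dz": 0,"roll": 0,"jaw": 1},
    {"dx": -22,"dy": -20,"dz": 0,"roll": 0,"jaw": 1},
    {"dx": -22,"dy": -20,"dz": 0,"roll": 0,"jaw": 1},
  ],
  force=60,
)

```text
time_s: 9.12
ee_pos: [0.5935, -0.0711, 0.2084]
eef_rot: [-3.141, -0.001, 2.593]
force: [-0.4, 0.6, -2.1]
grip_width: 0.0094
grip_force: 60.0
```

Request:
send_rows(
  rows=[
    {"dx": -20,"dy": -17,"dz": 0,"roll": 0,"jaw": 1},
    {"dx": -14,"dy": -12,"dz": 0,"roll": 2,"jaw": 1},
    {"dx": -7,"dy": -6,"dz": 0,"roll": 4,"jaw": 1},
    {"dx": 0,"dy": 0,"dz": 0,"roll": 6,"jaw": 1},
    {"dx": 0,"dy": 0,"dz": 0,"roll": 7,"jaw": 1},
    {"dx": 0,"dy": 0,"dz": 0,"roll": 7,"jaw": 1},
    {"dx": 0,"dy": 0,"dz": 0,"roll": 7,"jaw": 1},
    {"dx": 0,"dy": 0,"dz": 0,"roll": 7,"jaw": 1},
    {"dx": 0,"dy": 0,"dz": 0,"roll": 7,"jaw": 1},
    {"dx": 0,"dy": 0,"dz": 0,"roll": 6,"jaw": 1},
    {"dx": 0,"dy": 0,"dz": 0,"roll": 4,"jaw": 1},
    {"dx": 0,"dy": 0,"dz": 0,"roll": 1.5,"jaw": 1},
  ],
  force=60,
)

```text
time_s: 10.12
ee_pos: [0.6096, -0.1209, 0.2082]
eef_rot: [-3.141, -0.0, 1.567]
force: [-0.7, 0.0, -2.2]
grip_width: 0.009
grip_force: 60.0
```

```bash
python3 - <<'E' 2>/dev/null
from h import *
o=get_obs(); print(o['time_s'],o['ee_pos'],np.degrees(o['eef_rot']),o['force'],o['moment'],o['grip_width'])
b,W,k=cam('top')
m=(W[...,2]>.03)&(W[...,2]<.3)
for x in np.arange(.5,.8,.04):
    print(round(x,2),[int(1000*np.nanmax(np.r_[0,W[(abs(W[:,:,0]-x)<.02)&(abs(W[:,:,1]-y)<.02)][:,2]])) for y in np.arange(.12,-.25,-.04)])
# torch nozzle from side cam: per-height extents
W2=np.load('/tmp/t.npz')['W2']; q=W2[190:260,355:400].reshape(-1,3)
for z in np.arange(.18,.25,.01):
    s=q[(q[:,2]>=z)&(q[:,2]<z+.01)&(abs(q[:,0]-.58)<.03)]
    print(z.round(2),len(s),s.min(0).round(4) if len(s) else '',s.max(0).round(4) if len(s) else '')
t=np.array(_ if 0 else cam('side')[2][2]); R=cam('side')[2][1]; print('sidecam',-R.T@t)
E
```

```text
10.1167 [ 0.60955849 -0.12093579  0.20820799] [-1.79937957e+02 -1.12472709e-02  8.97913737e+01] [-7.02167002e-01  1.25270753e-03 -2.24748176e+00] [-0.19262514  0.20760634  0.02420029] 0.009025227390498543
0.5 [105, 11, 12, 11, 561, 564, 566, 538, 7, 10]
0.54 [106, 95, 12, 8, 543, 549, 549, 533, 6, 9]
0.58 [103, 103, 10, 16, 530, 532, 518, 527, 499, 12]
0.62 [14, 10, 196, 203, 491, 525, 521, 522, 513, 6]
0.66 [11, 11, 194, 194, 174, 514, 501, 0, 8, 43]
0.7 [10, 10, 191, 196, 198, 199, 350, 354, 0, 50]
0.74 [11, 9, 188, 199, 208, 216, 0, 0, 0, 0]
0.78 [35, 24, 30, 29, 34, 31, 28, 0, 0, 47]
0.18 0  
0.19 2 [ 0.5819 -0.2906  0.1908] [ 0.5835 -0.289   0.1921]
0.2 20 [ 0.5734 -0.2985  0.2012] [ 0.5872 -0.2845  0.2098]
0.21 30 [ 0.5707 -0.3001  0.2107] [ 0.5843 -0.2803  0.2196]
0.22 31 [ 0.572  -0.3005  0.2201] [ 0.5882 -0.2802  0.2298]
0.23 33 [ 0.5706 -0.3007  0.23  ] [ 0.5879 -0.2835  0.2399]
0.24 35 [ 0.5707 -0.3007  0.2404] [ 0.5888 -0.2802  0.25  ]
0.25 33 [ 0.571  -0.3016  0.2502] [ 0.5868 -0.2825  0.2599]
sidecam [-0.05591345 -0.72642051  0.80301755]
```

Request:
send_rows(
  rows=[
    {"dx": 0,"dy": 0,"dz": 8,"roll": 0,"jaw": 1},
    {"dx": 0,"dy": 0,"dz": 16,"roll": 0,"jaw": 1},
    {"dx": 0,"dy": 0,"dz": 22,"roll": 0,"jaw": 1},
    {"dx": 0,"dy": 0,"dz": 24,"roll": 0,"jaw": 1},
    {"dx": 0,"dy": 0,"dz": 24,"roll": 0,"jaw": 1},
    {"dx": 0,"dy": 0,"dz": 18,"roll": 0,"jaw": 1},
    {"dx": 0,"dy": 0,"dz": 12,"roll": 0,"jaw": 1},
    {"dx": 0,"dy": 0,"dz": 6,"roll": 0,"jaw": 1},
    {"dx": 0,"dy": 0,"dz": 3,"roll": 0,"jaw": 1},
    {"dx": 0,"dy": 0,"dz": 0,"roll": 0,"jaw": 1},
  ],
  force=60,
)

```text
time_s: 11.1
ee_pos: [0.6099, -0.1204, 0.076]
eef_rot: [3.141, 0.0, 1.572]
force: [0.4, -0.1, -1.6]
grip_width: 0.0094
grip_force: 60.0
```

Request:
send_rows(
  rows=[
    {"dx": 0,"dy": 0,"dz": 3,"roll": 0,"jaw": 1},
    {"dx": 0,"dy": 0,"dz": 3,"roll": 0,"jaw": 1},
    {"dx": -0.4,"dy": 0,"dz": 3,"roll": 0,"jaw": 1},
    {"dx": -0.5,"dy": 0,"dz": 3,"roll": 0,"jaw": 1},
    {"dx": -0.5,"dy": 0,"dz": 3,"roll": 0,"jaw": 1},
    {"dx": -0.5,"dy": 0,"dz": 3,"roll": 0,"jaw": 1},
    {"dx": -0.5,"dy": 0,"dz": 3,"roll": 0,"jaw": 1},
    {"dx": -0.5,"dy": 0,"dz": 3,"roll": 0,"jaw": 1},
  ],
  force=30,
)

```text
time_s: 11.77
ee_pos: [0.61, -0.1236, 0.052]
eef_rot: [3.141, 0.0, 1.572]
force: [-1.4, -1.9, 3.1]
grip_width: 0.0094
grip_force: 30.0
```

Request:
send_rows(
  rows=[
    {"dx": -0.5,"dy": 0,"dz": 2.5,"roll": 0,"jaw": 1},
    {"dx": -0.5,"dy": 0,"dz": 2.5,"roll": 0,"jaw": 1},
    {"dx": -0.5,"dy": 0,"dz": 2.5,"roll": 0,"jaw": 1},
    {"dx": -0.5,"dy": 0,"dz": 2.5,"roll": 0,"jaw": 1},
    {"dx": -0.4,"dy": 0,"dz": 2.5,"roll": 0,"jaw": 1},
    {"dx": -0.4,"dy": 0,"dz": 2.5,"roll": 0,"jaw": 1},
    {"dx": -0.3,"dy": 0,"dz": 2.5,"roll": 0,"jaw": 1},
    {"dx": -0.2,"dy": 0,"dz": 2,"roll": 0,"jaw": 1},
    {"dx": 0,"dy": 0,"dz": 2,"roll": 0,"jaw": 1},
    {"dx": 0,"dy": 0,"dz": 1.5,"roll": 0,"jaw": 1},
  ],
  force=30,
)

```text
time_s: 12.6
ee_pos: [0.6098, -0.1265, 0.0287]
eef_rot: [-3.141, -0.0, 1.572]
force: [-0.3, -2.6, 1.5]
grip_width: 0.0099
grip_force: 30.0
```

Request:
send_rows(
  rows=[
    {"dx": 0,"dy": 0,"dz": 1,"roll": 0,"jaw": 1},
    {"dx": 0,"dy": 0,"dz": 1,"roll": 0,"jaw": 1},
    {"dx": 0,"dy": 0,"dz": 0,"roll": 0,"jaw": 1},
  ],
  force=30,
)

```text
time_s: 12.85
ee_pos: [0.6098, -0.1265, 0.0268]
eef_rot: [-3.141, -0.0, 1.572]
force: [0.7, -1.7, 1.8]
grip_width: 0.0097
grip_force: 30.0
```

Request:
send_rows(
  rows=[
    {"dx": 0,"dy": 0,"dz": 0,"roll": 0,"jaw": 0.3},
    {"dx": 0,"dy": 0,"dz": 0,"roll": 0,"jaw": 0.2},
    {"dx": 0,"dy": 0,"dz": 0,"roll": 0,"jaw": 0.2},
    {"dx": 0,"dy": 0,"dz": 0,"roll": 0,"jaw": 0.2},
    {"dx": 0,"dy": 0,"dz": 0,"roll": 0,"jaw": 0.2},
    {"dx": 0,"dy": 0,"dz": -10,"roll": 0,"jaw": 0.2},
    {"dx": 0,"dy": 0,"dz": -25,"roll": 0,"jaw": 0.2},
    {"dx": 0,"dy": 0,"dz": -30,"roll": 0,"jaw": 0},
    {"dx": 0,"dy": 0,"dz": -30,"roll": 0,"jaw": 0},
    {"dx": 0,"dy": 0,"dz": -15,"roll": 0,"jaw": 0},
    {"dx": 0,"dy": 0,"dz": 0,"roll": 0,"jaw": 0},
    {"dx": 0,"dy": 0,"dz": 0,"roll": 0,"jaw": 0},
  ],
  force=30,
)

```text
time_s: 13.85
ee_pos: [0.61, -0.1266, 0.1378]
eef_rot: [3.14, 0.0, 1.572]
force: [-1.1, 0.5, -0.3]
grip_width: 0.0472
grip_force: 0.0
```

```bash
python3 - <<'E' 2>/dev/null
from h import *
o=get_obs(); print(o['time_s'],o['ee_pos'],np.degrees(o['eef_rot']),o['force'],o['grip_width'])
a,W,k=cam('wrist'); save('w5.png',a)
q=W.reshape(-1,3); q=q[(q[:,2]>.03)&(q[:,2]<.047)&(abs(q[:,0]-.67)<.12)&(q[:,1]>-.2)&(q[:,1]<.1)]
r=cv2.minAreaRect(q[:,:2].astype(np.float32)*1000); print(len(q),r,cv2.boxPoints(r).round(0).tolist())
for lo,hi in((-.16,-.13),(-.13,-.05),(-.05,.02),(.02,.06)):
    s=q[(q[:,1]>lo)&(q[:,1]<hi)]; print(lo,np.median(s[:,2]),len(s))
E
```

```text
13.85 [ 0.61002004 -0.1266123   0.13783585] [1.79912359e+02 2.45540021e-02 9.00531358e+01] [-1.14530727  0.52680062 -0.26144984] 0.04724360310457208
11942 ((670.8446044921875, -67.8374252319336), (180.9056396484375, 130.8437957763672), 89.6488265991211) [[605.0, -158.0], [736.0, -159.0], [737.0, 22.0], [606.0, 23.0]]
-0.16 0.03849674127565293 2735
-0.13 0.03861715213657005 3001
-0.05 0.038580496010648856 5517
0.02 0.03868696129395562 689
```

View pics/w5.png

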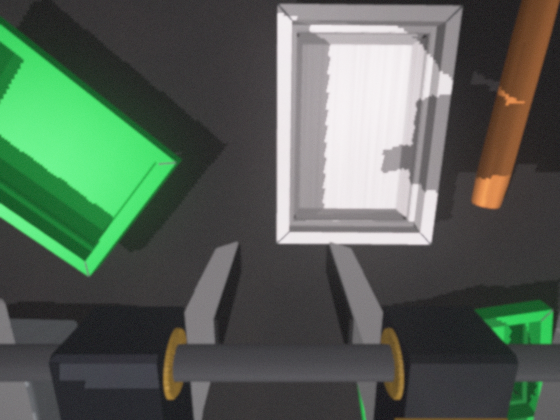

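The wrist view shows the cover flat on the bench, rim corners at (278,8), (460,8), (278,242) and (432,242), clear of the hammer handle (500,200) and the green pan. The rim reads level. I regrip at the middle of the left long side.

Request:
send_rows(
  rows=[
    {"dx": 12,"dy": 0.5,"dz": 0,"roll": 0,"jaw": 0},
    {"dx": 20,"dy": 0.5,"dz": 0,"roll": 0,"jaw": 0},
    {"dx": 18,"dy": 0,"dz": 0,"roll": 0,"jaw": 0.1},
    {"dx": 8.6,"dy": 0,"dz": 0,"roll": 0,"jaw": 0.1},
    {"dx": 0,"dy": 0,"dz": 15,"roll": 0,"jaw": 0.1},
    {"dx": 0,"dy": 0,"dz": 25,"roll": 0,"jaw": 0.1},
    {"dx": 0,"dy": 0,"dz": 25,"roll": 0,"jaw": 0.1},
    {"dx": 0,"dy": 0,"dz": 20,"roll": 0,"jaw": 0.1},
    {"dx": 0,"dy": 0,"dz": 15,"roll": 0,"jaw": 0.1},
    {"dx": 0,"dy": 0,"dz": 8,"roll": 0,"jaw": 0.1},
    {"dx": 0,"dy": 0,"dz": 4,"roll": 0,"jaw": 0.1},
    {"dx": 0,"dy": 0,"dz": 0,"roll": 0,"jaw": 0.1},
  ],
  force=10,
)

```text
time_s: 14.9
ee_pos: [0.6105, -0.0678, 0.0243]
eef_rot: [-3.14, -0.0, 1.572]
force: [-0.4, 0.3, -0.2]
grip_width: 0.0423
grip_force: 0.0
```

Request:
send_rows(
  rows=[
    {"dx": 0,"dy": 0,"dz": 0,"roll": 0,"jaw": 0.4},
    {"dx": 0,"dy": 0,"dz": 0,"roll": 0,"jaw": 1},
    {"dx": 0,"dy": 0,"dz": 0,"roll": 0,"jaw": 1},
    {"dx": 0,"dy": 0,"dz": 0,"roll": 0,"jaw": 1},
    {"dx": 0,"dy": 0,"dz": 0,"roll": 0,"jaw": 1},
    {"dx": 0,"dy": 0,"dz": 0,"roll": 0,"jaw": 1},
    {"dx": 0,"dy": 0,"dz": 0,"roll": 0,"jaw": 1},
    {"dx": 0,"dy": 0,"dz": 0,"roll": 0,"jaw": 1},
  ],
  force=10,
)

```text
time_s: 15.57
ee_pos: [0.6109, -0.068, 0.0253]
eef_rot: [3.141, 0.0, 1.572]
force: [-1.6, 0.3, 4.9]
grip_width: 0.01
grip_force: 10.0
```

Request:
send_rows(
  rows=[
    {"dx": 0,"dy": 0,"dz": 0,"roll": 0,"jaw": 1},
    {"dx": 0,"dy": 0,"dz": 0,"roll": 0,"jaw": 1},
    {"dx": 0,"dy": 0,"dz": 0,"roll": 0,"jaw": 1},
    {"dx": 0,"dy": 0,"dz": 0,"roll": 0,"jaw": 1},
  ],
  force=60,
)

```text
time_s: 15.9
ee_pos: [0.6109, -0.068, 0.0253]
eef_rot: [3.141, 0.0, 1.572]
force: [-1.9, -0.5, 6.3]
grip_width: 0.0095
grip_force: 60.0
```

Request:
send_rows(
  rows=[
    {"dx": 0,"dy": 0,"dz": -3,"roll": 0,"jaw": 1},
    {"dx": 0,"dy": 0,"dz": -8,"roll": 0,"jaw": 1},
    {"dx": 0,"dy": 0,"dz": -15,"roll": 0,"jaw": 1},
    {"dx": 0,"dy": 0,"dz": -20,"roll": 0,"jaw": 1},
    {"dx": 0,"dy": 0,"dz": -20,"roll": 0,"jaw": 1},
    {"dx": 0,"dy": 0,"dz": -15,"roll": 0,"jaw": 1},
    {"dx": 0,"dy": 0,"dz": -6,"roll": 0,"jaw": 1},
    {"dx": 0,"dy": 0,"dz": -3,"roll": 0,"jaw": 1},
    {"dx": 0,"dy": 0,"dz": 0,"roll": 0,"jaw": 1},
    {"dx": 0,"dy": 0,"dz": 0,"roll": 0,"jaw": 1},
    {"dx": 0,"dy": 0,"dz": 0,"roll": 0,"jaw": 1},
  ],
  force=60,
)

```text
time_s: 16.82
ee_pos: [0.6103, -0.0679, 0.1138]
eef_rot: [-3.14, -0.0, 1.572]
force: [0.4, -0.2, -3.0]
grip_width: 0.0097
grip_force: 60.0
```

```bash
cat >> h.py <<'E'
def coverfit(W,zr,box):
    q=W.reshape(-1,3); q=q[(q[:,2]>zr-.02)&(q[:,2]<zr+.02)&(q[:,0]>box[0])&(q[:,0]<box[1])&(q[:,1]>box[2])&(q[:,1]<box[3])]
    r=cv2.minAreaRect(q[:,:2].astype(np.float32)*1000); return q,r
E
python3 - <<'E' 2>/dev/null
from h import *
from scipy.optimize import least_squares
o=get_obs(); p=o['ee_pos'];print(o['time_s'],p,np.degrees(o['eef_rot']),o['force'],o['moment'])
S=[];
for i in range(3):
    a,W,k=cam('side'); q=W[185:265,350:400].reshape(-1,3); S.append(q)
    if i==0: save('side9.png',a); ks=k
q=np.vstack(S); n=q[(q[:,2]>.203)&(q[:,2]<.25)&(abs(q[:,0]-.58)<.03)]
f=least_squares(lambda c:np.hypot(n[:,0]-c[0],n[:,1]-c[1])-.0115,[.585,-.285],loss='soft_l1',f_scale=.002); print('axis side',f.x,len(n),np.abs(f.fun).mean())
w=q[(q[:,2]>.18)&(q[:,2]<.2)&(abs(q[:,0]-.58)<.03)]; print('wire',w.round(4).tolist())
W=np.load('/tmp/t.npz')['W']; t=W.reshape(-1,3)
t=t[(t[:,2]>.2)&(abs(t[:,0]-.58)<.04)&(t[:,1]>-.5)&(t[:,1]<-.26)]
c,_,_,_=[*cv2.fitLine(t[t[:,1]>-.44][:,:2].astype(np.float32),cv2.DIST_HUBER,0,.01,.01)]; print('torch dir',c)
for y in np.arange(-.30,-.26,.005):
    s=t[(t[:,1]>=y)&(t[:,1]<y+.005)]; print(y.round(3),len(s),s.mean(0).round(4) if len(s) else '')
print('px tip',proj(ks,[f.x[0],f.x[1],.188]))
b,W,k=cam('wrist'); g=W.reshape(-1,3); zr=p[2]+.0147
for x,y in((.611,0.01),(.731,.01),(.671,.017),(.731,-.068),(.611,-.03),(.731,-.02),(.731,-.14)):
    s=g[(abs(g[:,0]-x)<.004)&(abs(g[:,1]-y)<.006)&(abs(g[:,2]-zr)<.03)]; print((x,y),len(s),(np.median(s[:,2])-zr).round(4) if len(s) else '')
q,r=coverfit(W,zr,(.57,.8,-.2,.1)); print(r)
E
```

```text
16.8167 [ 0.61030268 -0.06789054  0.11378428] [-1.79897558e+02 -1.79831873e-02  9.00545127e+01] [ 0.3523887  -0.17299363 -3.04020255] [-0.06257925  0.24523939 -0.02281588]
axis side [ 0.5840385  -0.28867528] 429 0.00091458541349608
wire [[0.5828, -0.2895, 0.1927], [0.5807, -0.2914, 0.192], [0.5814, -0.2905, 0.1941], [0.5838, -0.2893, 0.189], [0.581, -0.2907, 0.1945], [0.5847, -0.2886, 0.1881]]
torch dir [0.01758767]
-0.3 18 [ 0.5791 -0.2977  0.2865]
-0.295 24 [ 0.5775 -0.2929  0.2771]
-0.29 32 [ 0.5783 -0.2877  0.2635]
-0.285 26 [ 0.5797 -0.2829  0.2481]
-0.28 1 [ 0.5808 -0.2799  0.2359]
-0.275 0 
-0.27 0 
-0.265 0 
px tip [372.82539799 240.1565495 ]
(0.611, 0.01) 488 -0.0008
(0.731, 0.01) 472 -0.0014
(0.671, 0.017) 472 -0.0012
(0.731, -0.068) 328 -0.0015
(0.611, -0.03) 400 -0.0008
(0.731, -0.02) 407 -0.0015
(0.731, -0.14) 166 -0.0015
((665.4254150390625, -67.58924102783203), (180.89735412597656, 143.0856170654297), 89.9893569946289)
```

The cover is held level. The wire tip is about (0.583, -0.2895). I move in low, underneath the torch.

Request:
send_rows(
  rows=[
    {"dx": -5,"dy": -1,"dz": 0,"roll": 0,"jaw": 1},
    {"dx": -10,"dy": -2,"dz": 0,"roll": 0,"jaw": 1},
    {"dx": -16,"dy": -3.3,"dz": 0,"roll": 0,"jaw": 1},
    {"dx": -20,"dy": -4,"dz": 0,"roll": 0,"jaw": 1},
    {"dx": -20,"dy": -4,"dz": 0,"roll": 0,"jaw": 1},
    {"dx": -20,"dy": -4,"dz": 0,"roll": 0,"jaw": 1},
    {"dx": -18,"dy": -4,"dz": 0,"roll": 0,"jaw": 1},
    {"dx": -14,"dy": -3,"dz": 0,"roll": 0,"jaw": 1},
    {"dx": -9,"dy": -1.5,"dz": 0,"roll": 0,"jaw": 1},
    {"dx": -4.6,"dy": -0.5,"dz": 0,"roll": 0,"jaw": 1},
    {"dx": 0,"dy": 0,"dz": 0,"roll": 0,"jaw": 1},
  ],
  force=60,
)

```text
time_s: 17.93
ee_pos: [0.5835, -0.2053, 0.1149]
eef_rot: [-3.142, 0.0, 1.571]
force: [0.1, 0.8, -2.0]
grip_width: 0.0095
grip_force: 60.0
```

Request:
send_rows(
  rows=[
    {"dx": 0,"dy": 0,"dz": -3,"roll": 0,"jaw": 1},
    {"dx": 0,"dy": 0,"dz": -7,"roll": 0,"jaw": 1},
    {"dx": 0,"dy": 0,"dz": -10,"roll": 0,"jaw": 1},
    {"dx": 0,"dy": 0,"dz": -8,"roll": 0,"jaw": 1},
    {"dx": 0,"dy": 0,"dz": -4,"roll": 0,"jaw": 1},
    {"dx": 0,"dy": 0,"dz": -2,"roll": 0,"jaw": 1},
    {"dx": 0,"dy": 0,"dz": 0,"roll": 0,"jaw": 1},
    {"dx": 0,"dy": 0,"dz": 0,"roll": 0,"jaw": 1},
  ],
  force=60,
)

```text
time_s: 18.6
ee_pos: [0.5835, -0.2045, 0.1488]
eef_rot: [-3.141, -0.0, 1.572]
force: [0.4, 0.3, -2.3]
grip_width: 0.0094
grip_force: 60.0
```

```bash
python3 - <<'E' 2>/dev/null
from h import *
o=get_obs(); p=o['ee_pos'];print(o['time_s'],p,np.degrees(o['eef_rot']),o['force'],o['moment'],o['grip_width'])
zr=p[2]+.0147
P=[]
for i in range(4):
    a,W,k=cam('side'); P.append(W)
    if i==0:im=a
W=np.nanmedian(np.array(P),0); np.savez('/tmp/s5.npz',a=im,W=W)
B=[p[0],p[1]-.085,zr]; u=proj(k,B); print('B px',u,'tip px',proj(k,[.583,-.2895,.188]))
u=u.round().astype(int); x0,y0=u[0]-35,u[1]-50
c=cv2.resize(im[y0:y0+75,x0:x0+100],(800,600),interpolation=cv2.INTER_CUBIC); save('s5.png',c); print('crop origin',x0,y0)
# plane & edges of the rim top: side view
g=W.reshape(-1,3); g=g[(abs(g[:,2]-zr)<.005)&(g[:,0]>.53)&(g[:,0]<.75)&(g[:,1]<-.08)&(g[:,1]>-.34)]
print(len(g),g[:,0].min(),g[:,1].min(),np.percentile(g[:,0],[1,99]),np.percentile(g[:,1],[1,99]))
A=np.c_[g[:,:2]-[.583,-.2045],np.ones(len(g))]; print('plane',np.linalg.lstsq(A,g[:,2]-zr,rcond=None)[0])
W=cam('wrist')[1]; g=W.reshape(-1,3); g=g[(abs(g[:,2]-zr)<.006)&(g[:,0]>.5)&(g[:,0]<.75)&(g[:,1]<-.08)]
A=np.c_[g[:,:2]-p[:2],np.ones(len(g))]; print('wrist plane',len(g),np.linalg.lstsq(A,g[:,2]-zr,rcond=None)[0]); 
r=cv2.minAreaRect(g[:,:2].astype(np.float32)*1000);print(r)
E
```

```text
18.6 [ 0.58351698 -0.20448069  0.14879745] [-1.79986467e+02 -5.45453579e-03  9.00597615e+01] [ 0.38399018  0.26108513 -2.30932821] [-0.06553894  0.19399341  0.00079869] 0.00937201768049089
B px [371.67332771 248.13609005] tip px [372.80989948 240.49945266]
crop origin 337 198
491 0.564635236517306 -0.29439268461703993 [0.5652693  0.70697781] [-0.29364205 -0.11814735]
plane [-0.00436419 -0.00061709 -0.00110661]
wrist plane 20362 [-0.00906973  0.00151883 -0.00142574]
((638.4991455078125, -204.40328979492188), (180.9925079345703, 142.91146850585938), 89.77921295166016)
```

View pics/s5.png

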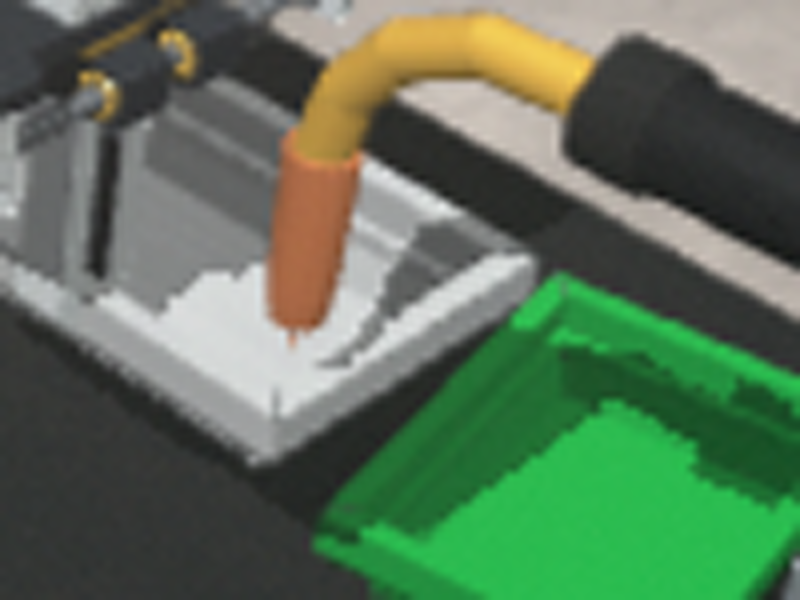

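The crop shows the wire tip at crop (293,343), full-image (373.2,240.4). The dark mitre line of corner B is centred at crop (276,398), full-image (371.1,247.3), a little below and left of the tip. I compute the offset by projecting both pixels onto their known heights.

```bash
python3 - <<'E' 2>/dev/null
from h import *
o=get_obs(); p=o['ee_pos']; a,W,k=cam('side'); K,R,t=k
def bp(u,v,z):
    C=-R.T@t; d=R.T@np.linalg.inv(K)@[u,v,1]; return C+d*(z-C[2])/d[2]
T=bp(337+(293+.5)/8-.5,198+(343+.5)/8-.5,.188); J=bp(337+276.5/8-.5,198+398.5/8-.5,p[2]+.0147)
print(T,J,T-J,'kin joint',p[0],p[1]-.085)
# subpixel darkness of tip & line
g=cv2.cvtColor(a,cv2.COLOR_RGB2GRAY); print(g[238:253,366:379]); print(a[236:244,370:377,0].astype(int)-a[236:244,370:377,2])
E
```

```text
[ 0.58388227 -0.28992701  0.188     ] [ 0.58495909 -0.28636617  0.16330372] [-0.00107682 -0.00356084  0.02469628] kin joint 0.5834856393529696 -0.28956531760009957
[[213 214 215 215 209 164 122 114 113 108  99 163 209]
 [216 213 214 213 215 209 204 136 169 154 196 209 211]
 [216 214 214 212 212 212 215 162 201 205 208 214 215]
 [217 216 215 213 214 212 214 189 209 213 212 212 214]
 [216 216 215 215 215 214 212 209 214 215 214 214 184]
 [215 216 214 215 216 214 214 214 212 214 185 155 140]
 [214 215 215 216 215 216 215 214 214 214 211 207 206]
 [216 214 214 213 214 214 216 216 216 217 216 215 217]
 [214 214 215 216 215 194 211 217 216 216 216 217 190]
 [179 199 213 216 215 172 208 216 217 217 189 157 145]
 [162 168 189 212 214 163 209 216 216 188 151 139 136]
 [159 160 165 179 200 166 209 189 145 143 138 135 135]
 [159 159 159 163 168 139 149 144 136 135 134 134 120]
 [161 159 161 160 159 148 136 133 135 135 136 103  66]
 [140 158 160 160 161 145 136 135 137 104  71  53  41]]
[[33 83 98 96 97 95 91]
 [29 80 95 96 95 94 86]
 [ 2 41 83 94 93 90 78]
 [-3  2  4 42 28 40  6]
 [-4 -4 -3 61  8  1 -2]
 [-3 -2 -5 24  1 -4 -3]
 [-3 -3 -3  0 -3 -3 -4]
 [-1 -2 -3 -3 -3 -3 -2]]
```

```bash
python3 - <<'E' 2>/dev/null
from h import *
o=get_obs(); p=o['ee_pos']; a,W,k=cam('side'); K,R,t=k
def bp(u,v,z):
    C=-R.T@t; d=R.T@np.linalg.inv(K)@[u,v,1]; return C+d*(z-C[2])/d[2]
z=p[2]+.0147; B=np.array([p[0],p[1]-.085,z])
for s in(-5,0,5): print(s,proj(k,B+[s*1e-3,s*1e-3,0]).round(2))
print('outer low',proj(k,B+[-.005,-.005,-.0165]).round(2))
print(bp(373.1,240.9,.188),bp(371.1,247.8,z),bp(371.1,248.3,z))
print(cv2.cvtColor(a,cv2.COLOR_RGB2GRAY)[243:260,368:375])
g=W[225:262,345:400].reshape(-1,3); g=g[(abs(g[:,2]-z)<.003)]
s=g[(g[:,0]>.595)&(g[:,0]<.66)]; print('short side y outer',np.percentile(s[:,1],[0,2,5]))
a,W,k=cam('top'); g=W.reshape(-1,3); g=g[(abs(g[:,2]-z)<.008)&(g[:,0]>.6)&(g[:,0]<.72)]; s=g[(g[:,1]>-.33)&(g[:,1]<-.08)]; print('top y',np.percentile(s[:,1],[0,2,98,100]))
E
```

```text
-5 [371.95 250.09]
0 [371.7 248.2]
5 [371.46 246.33]
outer low [371.11 255.18]
[ 0.58236034 -0.29093391  0.188     ] [ 0.58354176 -0.2876733   0.16337056] [ 0.58208867 -0.28890285  0.16337056]
[[215 216 216 214 214 213 213]
 [214 216 216 216 215 213 213]
 [215 213 216 214 215 216 217]
 [215 216 214 195 212 217 217]
 [213 216 215 173 208 216 216]
 [189 212 216 188 213 216 201]
 [166 181 200 170 210 189 142]
 [159 163 168 138 149 142 136]
 [160 160 159 148 136 133 135]
 [160 161 160 144 136 136 136]
 [155 160 161 145 136 134 104]
 [114 143 159 138 103  72  55]
 [135 119 105  96  60  43  41]
 [ 68  59  51  51  42  40  41]
 [ 41  40  39  40  40  38  38]
 [ 41  40  40  40  42  41  39]
 [ 53  43  42  40  38  39  40]]
short side y outer [-0.29400952 -0.29385131 -0.29359803]
top y [-0.29456236 -0.29273894 -0.11654653 -0.11603894]
```

Request:
send_rows(
  rows=[
    {"dx": -0.5,"dy": -0.3,"dz": -1,"roll": 0,"jaw": 1},
    {"dx": -0.5,"dy": -0.3,"dz": -2,"roll": 0,"jaw": 1},
    {"dx": -0.5,"dy": -0.2,"dz": -3,"roll": 0,"jaw": 1},
    {"dx": -0.5,"dy": -0.2,"dz": -3,"roll": 0,"jaw": 1},
    {"dx": 0,"dy": 0,"dz": -2.5,"roll": 0,"jaw": 1},
    {"dx": 0,"dy": 0,"dz": -2,"roll": 0,"jaw": 1},
    {"dx": 0,"dy": 0,"dz": -1,"roll": 0,"jaw": 1},
    {"dx": 0,"dy": 0,"dz": 0,"roll": 0,"jaw": 1},
    {"dx": 0,"dy": 0,"dz": 0,"roll": 0,"jaw": 1},
    {"dx": 0,"dy": 0,"dz": 0,"roll": 0,"jaw": 1},
  ],
  force=60,
)

```text
time_s: 19.83
ee_pos: [0.5826, -0.2066, 0.1633]
eef_rot: [-3.141, -0.0, 1.572]
force: [0.0, 0.7, -1.6]
grip_width: 0.0098
grip_force: 60.0
```

```bash
python3 - <<'E' 2>/dev/null
from h import *
o=get_obs(); p=o['ee_pos']; print(p,o['force'],o['joint_vel'].round(4)); a,W,k=cam('side'); K,R,t=k
z=p[2]+.0147; B=np.array([p[0],p[1]-.085,z])
for s in(-5,0,5): print(s,proj(k,B+[s*1e-3,s*1e-3,0]).round(2))
T=np.array([.5824,-.2909,.188]); print('tip',proj(k,T),'ideal joint px',proj(k,T-[0,0,.01]))
g=cv2.cvtColor(a,cv2.COLOR_RGB2GRAY);print(g[237:256,366:378])
save('s6.png',cv2.resize(a[200:275,335:435],(800,600),interpolation=cv2.INTER_CUBIC))
W=cam('wrist')[1]; g=W.reshape(-1,3); g=g[(abs(g[:,2]-z)<.005)&(g[:,0]>.5)&(g[:,0]<.75)&(g[:,1]<-.08)]
A=np.c_[g[:,:2]-p[:2],np.ones(len(g))]; print('plane',np.linalg.lstsq(A,g[:,2]-z,rcond=None)[0])
E
```

```text
[ 0.58256595 -0.20655507  0.16331438] [ 0.02257402  0.7194682  -1.60389397] [-0.0002  0.0028 -0.0003 -0.0006  0.001  -0.0006]
-5 [373.09 246.06]
0 [372.83 244.17]
5 [372.58 242.31]
tip [373.0997988  240.88636255] ideal joint px [372.57497701 244.06953191]
[[218 218 217 215 166 120 114 117 116 115 105 113]
 [217 217 217 216 209 166 122 114 112 110  98 165]
 [216 217 216 216 215 210 204 137 169 155 194 179]
 [215 215 214 216 216 215 216 163 202 207 185 148]
 [214 216 217 215 214 215 216 191 181 155 141 134]
 [190 212 216 216 214 215 197 209 212 208 207 208]
 [165 179 200 214 216 216 166 208 216 216 217 190]
 [159 162 168 190 211 216 168 210 218 217 191 151]
 [160 159 160 164 179 201 167 210 189 158 145 139]
 [160 159 160 160 163 168 138 164 147 138 136 135]
 [158 160 161 162 159 160 154 142 135 136 136 136]
 [112 140 158 160 162 161 152 137 137 135 136 105]
 [ 77  95 124 156 161 160 145 136 136 103  72  54]
 [ 48  78 118 117 142 158 145 118  84  57  41  40]
 [ 41  48  65 147 125 113  99  63  45  40  40  40]
 [ 39  40  42  78  74  56  48  41  38  42  39  41]
 [ 40  39  40  42  45  40  38  40  41  40  42  42]
 [ 42  39  40  40  41  40  40  37  38  41  39  41]
 [ 53  40  39  40  39  39  39  40  39  39  40  40]]
plane [-0.00734624  0.00099271 -0.00125487]
```

View pics/s6.png

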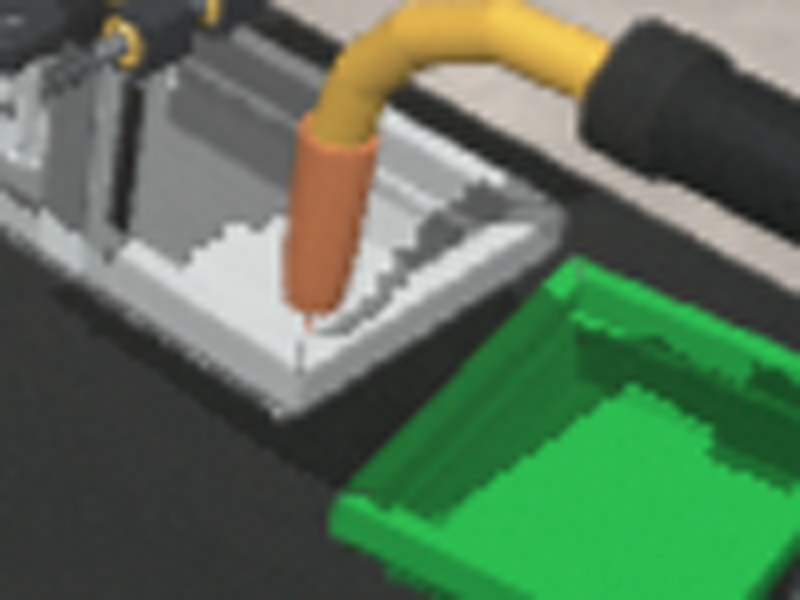

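The mitre joint now sits just under the wire tip. The line is centred at pixel (372.1,243.9), against an ideal of (372.6,244.1), so it is about 1 mm off. The cover is level to about 0.4°, still, and clear of the torch, so I hand in.

```bash
python3 -c "
from station import *
print(hand_in())"
```

```text
the job is handed in; nothing more can be done
None
```

The top cover is off the stack and handed in, held level and still in the gripper under the wire: one corner joint is about 10 mm below the tip and within about 1–2 mm sideways. When one corner was lifted about 39 mm, its neighbour on that short end rose with it while the diagonal corner stayed resting. I set the cover down once on free bench to regrip mid-side. The second cover looked unmoved in the images, and the torch was not touched.

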